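# Seat the herb cup in the spice grinder

### The arm

A 7-joint arm with a two-finger parallel gripper is mounted at the origin on a cart in front of the work surface, level with it; the furniture and walls round the work are solid. World frame = base frame: x ahead of the robot, y to its left, z up, the work surface at z = 0. Lengths are in m, angles in rad, forces in N, time in s.
With the tool pointing down it reaches from about 0.425 to 0.925 m from the base axis. Payload 6.8 kg.
Tool frame: the origin (TCP) lies between the finger pads; the fingertips stand 11 mm ahead of it and the grasp point (between the pads) lies 8 mm behind it; z points along the fingers, y is the line along which they close (so a half turn about z gives the same grasp; the last joint's range is limited). The gripper opens to 85 mm and grips with 20 to 120 N. Pads are 22 mm wide; open, the fingers measure 114 mm over their backs; the gripper's body (76 mm by 85 mm) begins 54 mm behind the grasp point. The pads swing forward as they close: fully open they stand 13 mm farther back than shut.
Start: joints at [-1.43, 0.477, 0.022, 1.555, -0.011, 1.109, -0.083], TCP at [0.166, 0.654, 0.242] pointing down, gripper open.
Joint ranges: [-2.96, 2.96], [-0.34, 2.1], [-1.41, 1.46], [0.24, 2.44], [-1.37, 4.51], [0.17, 1.92], [-2.96, 2.96]. Speed limits (rad/s): [2.39, 2.39, 3.14, 3.14, 3.14, 3.14, 3.14].

### API

Orientations are given as a rotation vector (axis times angle).
In Python, from bench import r gives the robot as it stands.
- The arm moves only by the tool send_rows, never from a script. Its argument "deltas" is a list of rows, each an object of numbers: "dx", "dy", "dz": the shift along the world's x, y, z in mm; "rx", "ry", "rz": the turn, a rotation vector about the world's x, y, z in degrees. A call has 1 to 5 rows; each row is the pose to reach, as a shift and turn from the pose commanded when the call began; what a row does not reach only later rows make up. A row lasts 1/12 s, in which the tool goes at most 41.7 mm and 7.16 degrees, less where a joint would pass 70% of its speed; a pose out of reach is approached as far as the arm can. A call with a gripper value outside its range is refused whole. "jaw" is the finger opening in mm, from 0 to 85.4, set as the call begins (left out, the last holds). The fingers move at their own pace and stop on an object; "newtons" is the grip in N (left out, the last holds). Time passes only in rows, so rows that repeat a pose let the fingers close. It gives the time, the measured TCP pose, the force, the opening and the grip force at its end, in the units of the state.
- r.get_obs(): the state, without advancing time (a new reading comes with each control period).
- r.grab_frame(name): name is "scene" or "side" or "wrist"; returns a dict with "frame" (480x640x3 uint8, blue, green, red), "z_map" (480x640 float32, m along the optical axis (not along the pixel's ray), 0 where there is no reading), "vertical_fov" (degrees; the focal length in pixels is half the picture's height over the tangent of half this angle, whatever the lens; pixels are square), "cx", "cy" (the principal point, pixels), "xyz" and "orientation" of the camera in the world. Camera axes: x right, y down, z forward; pixel columns grow to the right and rows downward; lengths in m; the calibration is good to about 2 mm. A picture is of the moment at which its call begins.
- r.hand_in(): hands the job in; it is judged then, once.
The state is a dict: "clock": time; "joints": joint angles; "qvel": joint speeds; "tau": joint torques, N m; "tcp_pos": TCP position; "orientation": TCP orientation; "contact_force": force on the tool from outside, world axes, zero at the start; "moment": the same for the moment, N m; "grip_width": finger opening in m; "gripper_force": force on a finger pad.
Only numpy, scipy, OpenCV 4.12 (cv2) and the standard library are available. Lean on these libraries where they do the work, as an engineer would, in place of code of your own. Each camera call takes 0.05 s, during which the arm holds its last target. There are 200 camera calls.

### The job

Take the grinder cup with the green lid and put it into the well of the electric grinder's base, turned so that the flat on its side meets the flat in the well and it drops fully home, upright. Let go of it there, and leave the cup with the orange lid where it stands.

Things in the scene. Friction and masses are not known exactly. Their poses are not given: they have to be found in the camera images.
- herb_cup: Steel grinder cup, GREEN lid fixed on, loose, 0.3 kg. Seen from above a round of radius 44 mm with one flat, 27 mm from its axis. Origin: centre of the underside, on the axis, z up; +x points at the flat (white line on the lid beside it). 60 mm high to the lid's top; on it a green grip bar 60 mm long (x), 14 mm thick (y), up to 92 mm, centred 4 mm to the -x side of the axis.
- chilli_cup: Second grinder cup of the same shape and size with an ORANGE lid and grip bar, loose; not to be moved. Origin and axes as for the green one.
- grinder: Electric grinder base, fixed: black and grey round, 132 mm diameter, 60 mm high, with a well in its top of the cups' shape. Origin: centre of the underside, on the well's axis, z up; +x points at the flat in the well (white line on the rim beside it; a silver button on the -x side).
- well (a point): Centre of the well's floor, 30 mm above the grinder's origin, same axes. Wall: round of radius 49.5 mm with the flat 32.5 mm from the axis (5.5 mm play round a cup), 30 mm deep; its top 6 mm flare out by 6 mm. With the cup's +x along the well's +x the cup drops in until it stands on this floor.
Mind the look-alikes: they are no part of the job. Leave any purple look-alike of the herb_cup alone.

How it is judged:
At the end, for the whole second after the job is handed in: The green-lidded cup stands on the floor of the grinder's well (its underside within 5 mm of the floor), its axis within 12 mm of the well's, upright within 0.1 rad, its flat facing the well's flat (within 0.45 rad), at rest and released (z of herb_cup in the frame of well between -0.005 and 0.005 m and horizontal distance between herb_cup and well below 0.012 m and angle between herb_cup's own z axis and vertical below 0.1 rad and angle between the x axis of herb_cup and the x axis of well, either way round below 0.45 rad and linear speed of herb_cup below 0.02 m/s); the robot touches nothing.
It fails at once if the orange-lidded cup is moved by more than 30 mm (distance of chilli_cup from where it was at the start of the episode above 0.03 m).
It fails at once if the orange-lidded cup is tipped by more than 0.35 rad (angle between chilli_cup's own z axis and vertical above 0.35 rad).
It also fails if it takes over 35 s, if anything falls off the work surface, if the arm or the gripper's body presses on something with over 40 N, if the wrist force passes 120 N, or if a joint passes its speed limit or range.

## Working session

There is one attempt and no reset: what is moved stays moved. The work goes in short steps, Python scripts to look and compute and a tool call to move; the robot and the scene stay as the last step left them, time stands still between calls to the robot, and variables do not carry over. Pictures are saved under pics/ and viewed, at most 10 in all, crops included, and the job is handed in when it is done.

Besides the shell and the picture viewer there is one more tool, called after "Call:" as name([rows], argument=value, ...), one row to a line, values as JSON. send_rows: Moves the arm, as the interface text tells. Its arguments: {"type":"object","properties":{"deltas":{"type":"array","items":{"type":"object","properties":{"dx":{"type":"number"},"dy":{"type":"number"},"dz":{"type":"number"},"rx":{"type":"number"},"ry":{"type":"number"},"rz":{"type":"number"}}}},"jaw":{"type":"number"},"newtons":{"type":"number"}},"required":["deltas"]}

```bash
mkdir -p pics; cat > h.py <<'E'
import numpy as np,cv2,pickle
from scipy.spatial.transform import Rotation as R
def K(f):
    h,w=f["frame"].shape[:2]; return h/2/np.tan(np.radians(f["vertical_fov"])/2)
def Rm(f): 
    o=np.array(f["orientation"]); return R.from_rotvec(o).as_matrix() if o.size==3 else o
def P(f,u,v,k=1):
    z=f["z_map"][int(v)-k:int(v)+k+1,int(u)-k:int(u)+k+1]; z=np.median(z[z>0]); fl=K(f)
    return np.array(f["xyz"])+Rm(f)@np.array([(u-f["cx"])/fl*z,(v-f["cy"])/fl*z,z])
def onz(f,u,v,h):
    fl=K(f);d=Rm(f)@np.array([(u-f["cx"])/fl,(v-f["cy"])/fl,1]);c=np.array(f["xyz"]);return c+d*(h-c[2])/d[2]
def cloud(f):
    v,u=np.mgrid[:480,:640];z=f["z_map"];fl=K(f)
    c=np.stack([(u-f["cx"])/fl*z,(v-f["cy"])/fl*z,z],-1);return c@Rm(f).T+np.array(f["xyz"])
E
python3 - <<'E'
from bench import r
from h import *
s=r.get_obs();print(s)
for n in["scene","side","wrist"]:
    f=r.grab_frame(n);pickle.dump(f,open(n+".pkl","wb"));cv2.imwrite(f"pics/{n}0.png",f["frame"]);print(n,f["xyz"],f["orientation"],f["vertical_fov"],f["cx"],f["cy"])
a=[cv2.imread(f"pics/{n}0.png") for n in["scene","side"]]
E
```

```text
{'clock': 0.0, 'joints': array([-1.43013685,  0.47777492,  0.02233435,  1.55647591, -0.01149133,
        1.10931997, -0.08309544]), 'qvel': array([-2.47158583e-04, -1.62071300e-04,  6.07774950e-04,  7.08054560e-04,
       -9.25548031e-05, -1.17058922e-03, -1.31599057e-03]), 'tau': array([ 4.17743850e-04, -5.96458697e+01,  1.60817955e+00, -2.81190687e+01,
        1.25250622e-02,  9.47239838e-03,  1.72496914e-05]), 'tcp_pos': array([0.16605461, 0.65364642, 0.24133217]), 'orientation': array([-3.89678897e-01, -3.11724200e+00,  2.90265205e-03]), 'contact_force': array([ 0.46742101,  0.88031484, -0.08385277]), 'moment': array([ 0.01600072, -0.03663065, -0.01462315]), 'gripper_force': 0.0, 'grip_width': 0.08510639399301978}
scene [-0.36943529 -0.51599286  0.80776379] [-2.00314635  0.89020705 -0.4765575 ] 44.20488456535007 320.02425349179356 234.60926186033714
side [0.20947589 1.22447107 0.90756238] [-0.37054848  2.73077256 -1.27962655] 45.946452112792294 312.86088759753636 235.6337586821824
wrist [0.10104782 0.67141826 0.37170156] [2.30234375 1.79099563 0.24072867] 64.8938276183556 318.48147030115626 236.53910415000567
```

View pics/scene0.png

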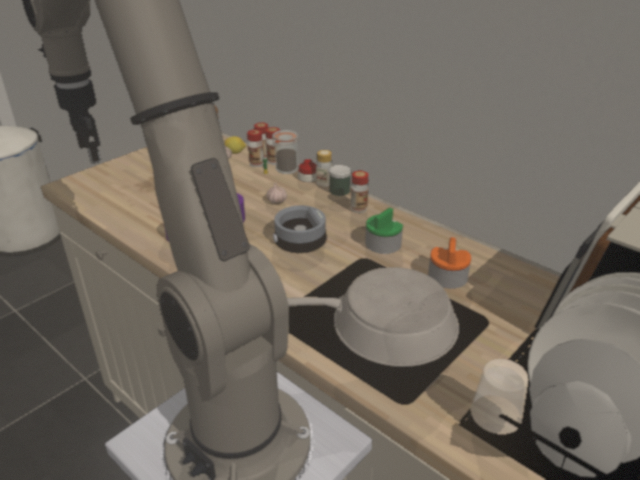

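View pics/side0.png

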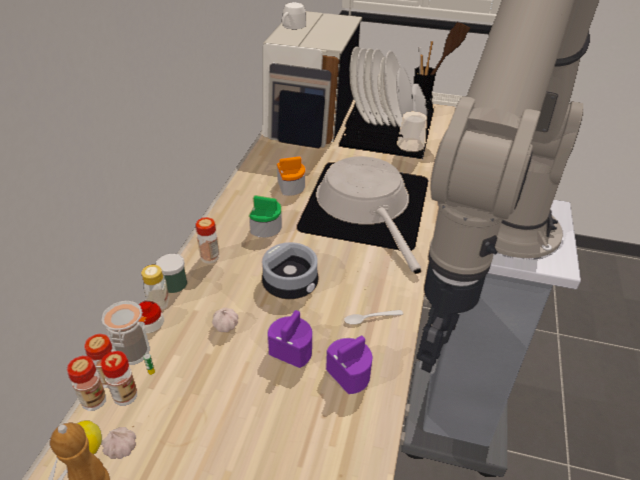

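The green-lidded cup is at scene (384,232) and side (265,215). The orange cup is at side (291,175) and the purple look-alikes at side (290,340) and (349,363). The grinder is at side (290,270). Only the one at (265,215) has a green lid; I'll confirm it in an enlarged crop.

```bash
python3 - <<'E'
from h import *
s=pickle.load(open("scene.pkl","rb"));d=pickle.load(open("side.pkl","rb"))
a=cv2.resize(d["frame"][185:305,225:335],None,fx=4.5,fy=4.5,interpolation=2)
b=cv2.resize(s["frame"][195:265,265:415],(0,0),fx=2,fy=2,interpolation=2)
cv2.imwrite("pics/crop1.png",a)
for n,f in(("scene",s),("side",d)):
    c=cloud(f);hsv=cv2.cvtColor(f["frame"],cv2.COLOR_BGR2HSV)
    for nm,lo,hi in(("green",60-20,80),("orange",5,14)):
        m=(hsv[...,0]>lo)&(hsv[...,0]<hi)&(hsv[...,1]>170)&(hsv[...,2]>60)&(f["z_map"]>0)
        q=c[m];q=q[(q[:,2]>.03)&(q[:,0]>.3)&(abs(q[:,1])<.35)]
        top=q[q[:,2]>.075]; lid=q[(q[:,2]>.05)&(q[:,2]<.066)]
        print(n,nm,len(q),"zmax",np.percentile(q[:,2],[50,98]),"bar",top.mean(0),len(top),"lid rect",lid[:,:2].min(0),lid[:,:2].max(0))
        if len(top)>10:
            w,v=np.linalg.eigh(np.cov(top[:,:2].T));print("  bar axis",np.degrees(np.arctan2(v[1,1],v[0,1])),np.sqrt(w), "ext",np.ptp((top[:,:2]-top[:,:2].mean(0))@v,axis=0))
for nm,u,v in(("grinder side c",290,270),("g rim L",266,268),("g rim R",316,264),("rim back",290,247),("button",311,288)): print(nm,P(d,u,v).round(4))
E
```

```text
Traceback (most recent call last):
IndexError: index -1 is out of bounds for axis 0 with size 0
```

View pics/crop1.png

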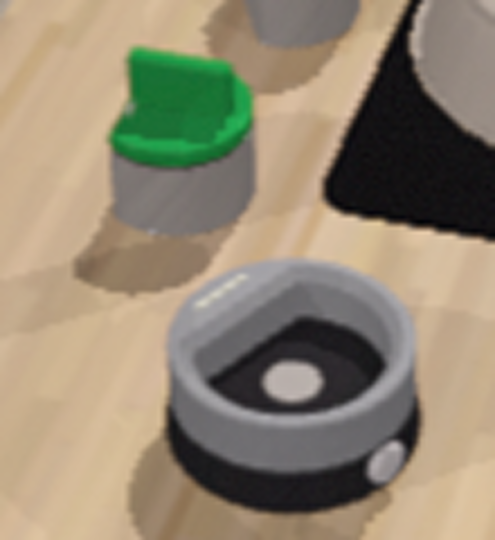

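View pics/wrist0.png

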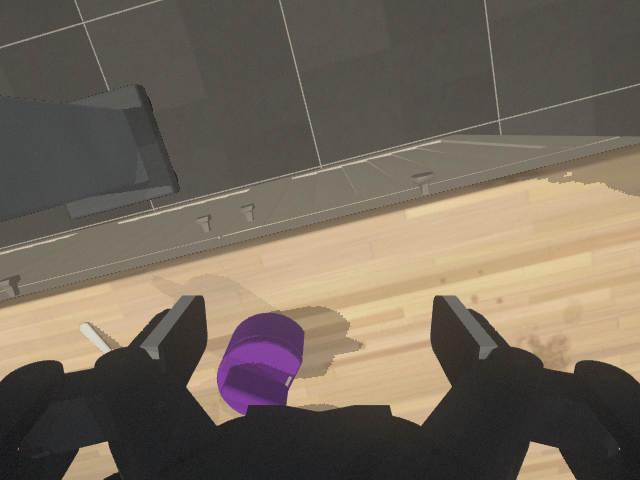

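The crop confirms the green-lidded cup, with its white line at the left end of its bar (crop 128,106). The grinder's line is at crop (222,290) on the upper left and its button at (386,460). The wrist view shows only a purple look-alike.

```bash
python3 - <<'E'
from h import *
from scipy.optimize import least_squares
s=pickle.load(open("scene.pkl","rb"));d=pickle.load(open("side.pkl","rb"))
for n,f,box in(("scene",s,{"green":(360,205,410,255),"orange":(425,235,475,290)}),("side",d,{"green":(245,190,285,240),"orange":(272,152,310,197)})):
    c=cloud(f);hsv=cv2.cvtColor(f["frame"],cv2.COLOR_BGR2HSV)
    for nm,lo,hi in(("green",40,80),("orange",3,18)):
        x0,y0,x1,y1=box[nm];m=np.zeros((480,640),bool);m[y0:y1,x0:x1]=1
        m&=(hsv[...,0]>lo)&(hsv[...,0]<hi)&(hsv[...,1]>150)&(f["z_map"]>0)
        q=c[m];print(n,nm,len(q),"z pct",np.percentile(q[:,2],[2,25,50,75,98]).round(3),"med",np.median(q,0).round(3))
        top=q[q[:,2]>.078]; lid=q[(q[:,2]>.056)&(q[:,2]<.065)]
        if len(top)>5:
            w,v=np.linalg.eigh(np.cov(top[:,:2].T));print("  bar",top.mean(0).round(4),"axis",np.degrees(np.arctan2(v[1,1],v[0,1])).round(1),"ext",np.ptp((top[:,:2]-top[:,:2].mean(0))@v,axis=0).round(3), "lid",lid[:,:2].min(0),lid[:,:2].max(0))
g=lambda u,v:(225+u/4.5,185+v/4.5)
print("cup line",P(d,*g(128,106)),onz(d,*g(128,106),.06),"bar ends",onz(d,*g(131,50),.092),onz(d,*g(232,66),.092))
print("well line",P(d,*g(222,290)),onz(d,*g(222,290),.06),"button",P(d,*g(386,460)),"floor centre",P(d,*g(292,381)), onz(d,*g(292,381),.03))
# rim fits
for n,f,b in(("scene",s,(268,200,332,255)),("side",d,(255,238,325,300))):
    c=cloud(f);q=c[b[1]:b[3],b[0]:b[2]].reshape(-1,3);q=q[(q[:,2]>.056)&(q[:,2]<.066)&(np.ptp(q)>0)]
    hh=lambda p:np.hypot(q[:,0]-p[0],q[:,1]-p[1])
    # annulus: outer radius .066, inner .0555
    fit=least_squares(lambda p:np.maximum(hh(p)-.066,0)+np.maximum(.0555-hh(p),0)*.3,q[:,:2].mean(0),loss="soft_l1",f_scale=.002)
    print(n,"rim z",np.median(q[:,2]),len(q),"min/max",q[:,:2].min(0),q[:,:2].max(0),"fit",fit.x)
E
```

```text
Traceback (most recent call last):
IndexError: index -1 is out of bounds for axis 0 with size 0
```

```bash
python3 - <<'E'
from h import *
s=pickle.load(open("scene.pkl","rb"));d=pickle.load(open("side.pkl","rb"))
for f,pts in((s,[(384,230),(384,245),(300,213),(340,190),(400,290)]),(d,[(265,215),(290,240),(290,270),(365,180)])):
    z=f["z_map"];hsv=cv2.cvtColor(f["frame"],cv2.COLOR_BGR2HSV);print((z>0).mean(),z.shape,z.max())
    for u,v in pts: print((u,v),z[v-2:v+3:2,u-2:u+3:2].ravel(),hsv[v,u],onz(f,u,v,0).round(3))
E
```

```text
0.9957486979166666 (480, 640) 3.3138828
(384, 230) [1.3882053 1.384252  1.3842978 1.3781399 1.379766  1.379364  1.3712564
 1.3691965 1.3662397] [ 63 115 115] [0.662 0.204 0.   ]
(384, 245) [1.3859285 1.3860744 1.3863778 1.3864973 1.394427  1.3871953 1.3934371
 1.3894984 1.3946605] [ 17  20 112] [0.609 0.164 0.   ]
(300, 213) [1.4754874 1.4705093 1.4742737 1.4735825 1.4776638 1.4780588 1.4798577
 1.486753  1.4819466] [30  3 97] [0.581 0.418 0.   ]
(340, 190) [1.6223489 1.6258916 1.622507  1.6252035 1.6264555 1.6276342 1.6228178
 1.6322498 1.6354399] [40 38 60] [0.746 0.421 0.   ]
(400, 290) [1.1775415 1.1798763 1.1786233 1.1749226 1.1737128 1.1775619 1.1651332
 1.1644034 1.1706811] [ 16  33 145] [0.493 0.033 0.   ]
0.9957389322916667 (480, 640) 2.8827088
(265, 215) [1.382522  1.3872097 1.390833  1.384347  1.3808163 1.3821906 1.3773087
 1.3804702 1.3754969] [ 70 203 122] [0.628 0.126 0.   ]
(290, 240) [1.4105325 1.4045503 1.4098362 1.4003533 1.4071034 1.3977774 1.3021733
 1.3052684 1.3024434] [ 16  80 206] [0.536 0.205 0.   ]
(290, 270) [1.2788924 1.2794794 1.2802178 1.2708972 1.2769955 1.2723897 1.2708083
 1.2691834 1.2708079] [ 12  18 183] [0.504 0.308 0.   ]
(365, 180) [1.492952  1.4852327 1.4919366 1.4798573 1.4870234 1.4835358 1.4721954
 1.4737549 1.4742166] [ 13  31 188] [ 0.408 -0.105  0.   ]
```

```bash
cat > m.py <<'E'
from h import *
from scipy.optimize import least_squares
s=pickle.load(open("scene.pkl","rb"));d=pickle.load(open("side.pkl","rb"))
for n,f,box in(("scene",s,{"green":(360,205,410,255),"orange":(425,235,475,290)}),("side",d,{"green":(245,190,285,240),"orange":(272,152,310,197)})):
    c=cloud(f);hsv=cv2.cvtColor(f["frame"],cv2.COLOR_BGR2HSV)
    for nm,lo,hi in(("green",40,85),("orange",3,18)):
        x0,y0,x1,y1=box[nm];m=np.zeros((480,640),bool);m[y0:y1,x0:x1]=1
        m&=(hsv[...,0]>lo)&(hsv[...,0]<hi)&(hsv[...,1]>(100 if nm=="green" else 190))&(f["z_map"]>0)
        q=c[m];print(n,nm,len(q))
        if len(q)<5: continue
        print("  z pct",np.percentile(q[:,2],[2,25,50,75,98]).round(3),"med",np.median(q,0).round(3))
        top=q[q[:,2]>.075]; lid=q[(q[:,2]>.052)&(q[:,2]<.067)]
        if len(top)>5:
            w,v=np.linalg.eigh(np.cov(top[:,:2].T));print("  bar",top.mean(0).round(4),"axis",np.degrees(np.arctan2(v[1,1],v[0,1])).round(1),"ext",np.ptp((top[:,:2]-top[:,:2].mean(0))@v,axis=0).round(3), "lid",lid[:,:2].min(0).round(3),lid[:,:2].max(0).round(3))
g=lambda u,v:(225+u/4.5,185+v/4.5)
print("cup line",P(d,*g(128,106)),onz(d,*g(128,106),.06),"bar ends",onz(d,*g(131,50),.092),onz(d,*g(232,66),.092))
print("well line",P(d,*g(222,290)),onz(d,*g(222,290),.06),"button",P(d,*g(386,460)),"floor centre",P(d,*g(292,381)), onz(d,*g(292,381),.03))
for n,f,b in(("scene",s,(268,200,332,255)),("side",d,(255,238,325,300))):
    c=cloud(f);q=c[b[1]:b[3],b[0]:b[2]].reshape(-1,3);q=q[(q[:,2]>.053)&(q[:,2]<.067)]
    if len(q)<9: print(n,"none");continue
    hh=lambda p:np.hypot(q[:,0]-p[0],q[:,1]-p[1])
    fit=least_squares(lambda p:np.maximum(hh(p)-.066,0)+np.maximum(.0555-hh(p),0)*.3,q[:,:2].mean(0),loss="soft_l1",f_scale=.002)
    print(n,"rim z",np.median(q[:,2]),len(q),"min/max",q[:,:2].min(0),q[:,:2].max(0),"fit",fit.x)
E
python3 m.py
```

```text
scene green 470
  z pct [0.054 0.058 0.06  0.075 0.092] med [0.598 0.162 0.06 ]
  bar [0.6021 0.165  0.0853] axis 179.1 ext [0.013 0.054] lid [0.569 0.126] [0.635 0.207]
scene orange 0
side green 624
  z pct [0.052 0.059 0.062 0.078 0.093] med [0.604 0.18  0.062]
  bar [0.6074 0.1761 0.0859] axis -177.5 ext [0.017 0.056] lid [0.569 0.142] [0.638 0.218]
side orange 507
  z pct [0.052 0.059 0.063 0.079 0.093] med [ 0.595 -0.006  0.063]
  bar [ 0.6013 -0.0129  0.0858] axis -149.7 ext [0.022 0.059] lid [ 0.563 -0.046] [0.643 0.031]
cup line [0.63588296 0.18265219 0.0605884 ] [0.63617919 0.18192843 0.06      ] bar ends [0.63561686 0.17328619 0.092     ] [0.5782801 0.1721767 0.092    ]
well line [0.5389315  0.31281688 0.05923937] [0.5386361 0.3136343 0.06     ] button [0.43656649 0.3722538  0.02355377] floor centre [0.49550407 0.33595728 0.02841495] [0.49498838 0.33755922 0.03      ]
scene rim z 0.057593453917899495 558 min/max [0.43128096 0.27061184] [0.55928097 0.39685071] fit [0.49016177 0.33644615]
side rim z 0.05873140438850566 803 min/max [0.43477185 0.27601707] [0.55859596 0.40291855] fit [0.49123123 0.34172914]
```

Measured: cup axis ≈ (0.610, 0.171), yaw ≈ 1°, lid at 60 mm and bar at 92 mm in both views. The well is at ≈ (0.494, 0.338), yaw ≈ -30°. Moving to above the cup.

Call:
send_rows([
  {"dx":22,"dy":-24,"rz":3.1},
  {"dx":44,"dy":-48,"rz":6.2},
  {"dx":66,"dy":-72,"rz":9.3},
  {"dx":88,"dy":-96,"rz":12.4},
  {"dx":110,"dy":-120,"rz":15.5},
], jaw=60)

```text
$.deltas[0]: bad value
```

Call:
send_rows([
  {"dx":22,"dy":-24},
  {"dx":44,"dy":-48},
  {"dx":66,"dy":-72},
  {"dx":88,"dy":-96},
  {"dx":110,"dy":-120},
])

```text
$.deltas[0]: bad value
```

Call:
send_rows([
  {"dx":22,"dy":-24},
  {"dx":44,"dy":-48},
  {"dx":66,"dy":-72},
  {"dx":88,"dy":-96},
  {"dx":110,"dy":-120},
])

```text
$.deltas[0]: bad value
```

Call:
send_rows([
  {"dx":22,"dy":-24},
  {"dx":44,"dy":-48},
  {"dx":66,"dy":-72},
  {"dx":88,"dy":-96},
  {"dx":110,"dy":-122},
])

```text
$.deltas[0]: bad value
```

Call:
send_rows([
  {"dx":0},
  {"dx":0},
])

```text
$.deltas[0]: bad value
```

```bash
python3 - <<'E'
from bench import r
from h import *
f=r.grab_frame("wrist");pickle.dump(f,open("w1.pkl","wb"));cv2.imwrite("pics/w1.png",f["frame"])
s=r.get_obs();print(s["clock"],s["tcp_pos"],s["joints"],R.from_rotvec(s["orientation"]).as_matrix().round(3))
c=cloud(f);h=cv2.cvtColor(f["frame"],cv2.COLOR_BGR2HSV)
m=(h[...,0]>40)&(h[...,0]<85)&(h[...,1]>100)&(f["z_map"]>0);q=c[m]
top=q[(q[:,2]>.084)];lid=q[(q[:,2]>.054)&(q[:,2]<.066)]
print(len(q),np.percentile(q[:,2],[2,50,98]))
for t in(top,lid):
    print(len(t),np.percentile(t,[1,99],axis=0).round(4));print(cv2.minAreaRect((t[:,:2]*1000).astype(np.float32)))
E
```

```text
0.2 [0.16615461 0.65388407 0.24169154] [-1.43008704  0.47752892  0.02238817  1.55601802 -0.01150462  1.10931252
 -0.08314119] [[-0.969  0.246 -0.   ]
 [ 0.246  0.969 -0.001]
 [-0.    -0.001 -1.   ]]
1 [0.30352265 0.30352265 0.30352265]
1 [[0.1586 0.5904 0.3035]
 [0.1586 0.5904 0.3035]]
((158.5669708251953, 590.3822021484375), (0.0, 0.0), 0.0)Traceback (most recent call last):
  File "<stdin>", line 10, in <module>
    return _quantile_unchecked(
        a, q, axis, out, overwrite_input, method, keepdims, weights)
    return _ureduce(a,
                    func=_quantile_ureduce_func,
    ...<5 lines>...
                    overwrite_input=overwrite_input,
                    method=method)
    r = func(a, **kwargs)
    result = _quantile(arr,
                       quantiles=q,
    ...<2 lines>...
                       out=out,
                       weights=wgt)
    slices_having_nans = np.isnan(arr[-1, ...])
                                  ~~~^^^^^^^^^
IndexError: index -1 is out of bounds for axis 0 with size 0
```

View pics/w1.png

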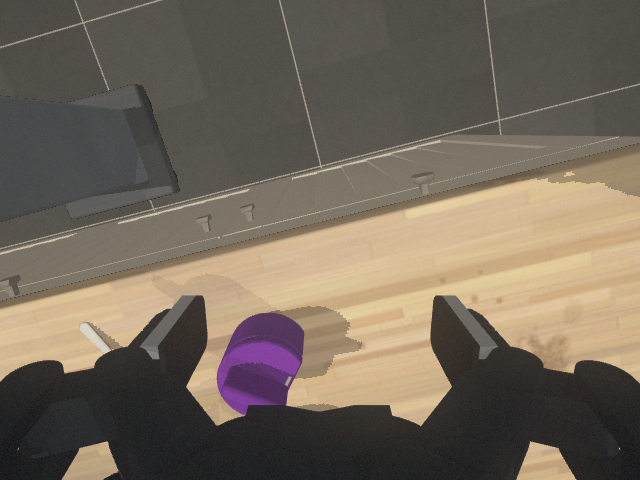

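The rows were refused, probably because every row needs all six fields, so the arm has not moved and the wrist view is unchanged.

Call:
send_rows([
  {"dx":22,"dy":-24,"dz":0,"rx":0,"ry":0,"rz":3.1},
  {"dx":44,"dy":-48,"dz":0,"rx":0,"ry":0,"rz":6.2},
  {"dx":66,"dy":-72,"dz":0,"rx":0,"ry":0,"rz":9.3},
  {"dx":88,"dy":-96,"dz":0,"rx":0,"ry":0,"rz":12.4},
  {"dx":110,"dy":-120,"dz":0,"rx":0,"ry":0,"rz":15.5},
], jaw=60)

```text
clock: 0.62
tcp_pos: [0.277, 0.5328, 0.2421]
orientation: [0.039, -3.141, 0.001]
contact_force: [0.6, 0.4, 0.4]
grip_width: 0.0606
gripper_force: 0.0
```

Call:
send_rows([
  {"dx":22,"dy":-24,"dz":0,"rx":0,"ry":0,"rz":0},
  {"dx":44,"dy":-48,"dz":0,"rx":0,"ry":0,"rz":0},
  {"dx":66,"dy":-72,"dz":0,"rx":0,"ry":0,"rz":0},
  {"dx":88,"dy":-96,"dz":0,"rx":0,"ry":0,"rz":0},
  {"dx":110,"dy":-120,"dz":0,"rx":0,"ry":0,"rz":0},
])

```text
clock: 1.03
tcp_pos: [0.387, 0.4128, 0.2423]
orientation: [0.034, -3.141, 0.0]
contact_force: [0.1, 0.3, 0.5]
grip_width: 0.0597
gripper_force: 0.0
```

Call:
send_rows([
  {"dx":22,"dy":-24,"dz":0,"rx":0,"ry":0,"rz":0},
  {"dx":44,"dy":-48,"dz":0,"rx":0,"ry":0,"rz":0},
  {"dx":66,"dy":-72,"dz":0,"rx":0,"ry":0,"rz":0},
  {"dx":88,"dy":-96,"dz":0,"rx":0,"ry":0,"rz":0},
  {"dx":110,"dy":-120,"dz":0,"rx":0,"ry":0,"rz":0},
])

```text
clock: 1.45
tcp_pos: [0.497, 0.2929, 0.2423]
orientation: [0.034, -3.141, -0.0]
contact_force: [0.4, 0.2, 0.4]
grip_width: 0.0596
gripper_force: 0.0
```

Call:
send_rows([
  {"dx":27,"dy":-30,"dz":0,"rx":0,"ry":0,"rz":0},
  {"dx":55,"dy":-60,"dz":0,"rx":0,"ry":0,"rz":0},
  {"dx":82,"dy":-90,"dz":0,"rx":0,"ry":0,"rz":0},
  {"dx":110,"dy":-121,"dz":0,"rx":0,"ry":0,"rz":0},
  {"dx":110,"dy":-121,"dz":0,"rx":0,"ry":0,"rz":0},
])

```text
clock: 1.87
tcp_pos: [0.6113, 0.1632, 0.2425]
orientation: [-0.015, 3.138, -0.008]
contact_force: [1.4, -1.5, 0.7]
grip_width: 0.0597
gripper_force: 0.0
```

```bash
python3 - <<'E'
from bench import r
from h import *
f=r.grab_frame("wrist");pickle.dump(f,open("w1.pkl","wb"));cv2.imwrite("pics/w2.png",f["frame"])
s=r.get_obs();print(s["clock"],s["tcp_pos"],s["joints"],R.from_rotvec(s["orientation"]).as_matrix().round(3))
c=cloud(f);h=cv2.cvtColor(f["frame"],cv2.COLOR_BGR2HSV)
m=(h[...,0]>40)&(h[...,0]<85)&(h[...,1]>100)&(f["z_map"]>0);q=c[m]
top=q[(q[:,2]>.086)&(q[:,2]<.1)];lid=q[(q[:,2]>.054)&(q[:,2]<.066)]
print(len(q),np.percentile(q[:,2],[2,50,98]))
for t in(top,lid):
  if len(t)>5:
    print(len(t),np.percentile(t,[1,99],axis=0).round(4));print(cv2.minAreaRect((t[:,:2]*1000).astype(np.float32)))
E
```

```text
1.9167 [0.60891598 0.16722839 0.24213302] [-0.51748046  0.40806533  0.19989712  1.67699327 -0.08665823  1.06514337
  1.29198343] [[-1.    -0.013  0.001]
 [-0.013  1.    -0.003]
 [-0.001 -0.003 -1.   ]]
7173 [0.05703006 0.05883074 0.09125059]
1307 [[0.5808 0.1647 0.0867]
 [0.6381 0.1782 0.0921]]
((609.85107421875, 171.7080535888672), (59.49216842651367, 13.57039737701416), 0.6381295323371887)
5786 [[0.572  0.1301 0.0568]
 [0.6398 0.2127 0.0605]]
((605.5057373046875, 171.29226684570312), (70.89330291748047, 86.84416198730469), 0.8024035096168518)
```

View pics/w2.png

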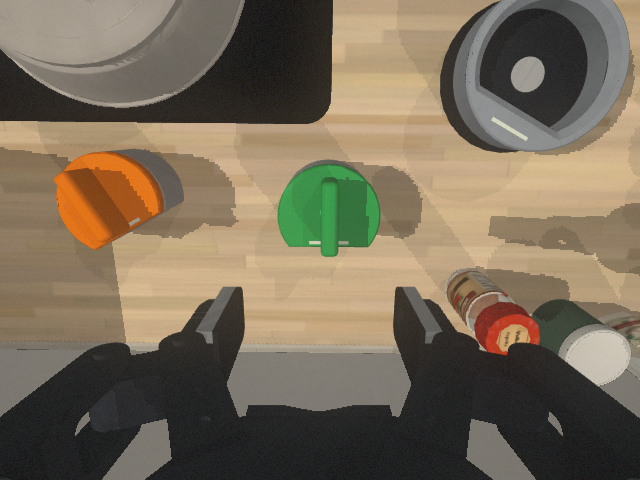

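The wrist view shows the green cup at (330,205), its flat and white line at row 243. The orange cup is at (110,200) and the well at (528,74) with its line at (510,128). I'll measure the well from here too.

```bash
python3 - <<'E'
from h import *
f=pickle.load(open("w1.pkl","rb"))
D=onz(f,528,74,.03);L=onz(f,510,129,.06);a,b=onz(f,492,119,.06),onz(f,527,138,.06)
print("disc",P(f,528,74),D,"line",P(f,510,129),L,"line dir normal",np.degrees(np.arctan2(*(b-a)[1::-1]))+90, "yaw d->l",np.degrees(np.arctan2(*(L-D)[1::-1])))
# inner well flat edge at the rim/floor
print(cv2.__version__)
E
```

```text
disc [0.4961618  0.33774361 0.02890062] [0.49631382 0.33718778 0.03      ] line [0.54098847 0.31466483 0.05906203] [0.54099651 0.31421403 0.06      ] line dir normal 154.5162580729152 yaw d->l -27.210103776185
4.12.0
```

Call:
send_rows([
  {"dx":0,"dy":0,"dz":-35,"rx":0,"ry":0,"rz":0},
  {"dx":0,"dy":0,"dz":-70,"rx":0,"ry":0,"rz":0},
  {"dx":0,"dy":0,"dz":-100,"rx":0,"ry":0,"rz":0},
  {"dx":0,"dy":0,"dz":-120,"rx":0,"ry":0,"rz":0},
  {"dx":0,"dy":0,"dz":-120,"rx":0,"ry":0,"rz":0},
])

```text
clock: 2.33
tcp_pos: [0.6023, 0.1734, 0.1174]
orientation: [0.036, -3.133, 0.004]
contact_force: [-0.3, 0.2, 0.0]
grip_width: 0.06
gripper_force: 0.0
```

Call:
send_rows([
  {"dx":3,"dy":0,"dz":-15,"rx":0,"ry":0,"rz":0},
  {"dx":3,"dy":0,"dz":-15,"rx":0,"ry":0,"rz":0},
  {"dx":3,"dy":0,"dz":-15,"rx":0,"ry":0,"rz":0},
  {"dx":3,"dy":0,"dz":-15,"rx":0,"ry":0,"rz":0},
])

```text
clock: 2.67
tcp_pos: [0.6101, 0.1736, 0.1086]
orientation: [-0.034, 3.139, 0.001]
contact_force: [-0.2, 0.0, 0.1]
grip_width: 0.0598
gripper_force: 0.0
```

Call:
send_rows([
  {"dx":0,"dy":-2,"dz":-15,"rx":0,"ry":0,"rz":0},
  {"dx":0,"dy":-2,"dz":-25,"rx":0,"ry":0,"rz":0},
  {"dx":0,"dy":-2,"dz":-32,"rx":0,"ry":0,"rz":0},
  {"dx":0,"dy":-2,"dz":-32,"rx":0,"ry":0,"rz":0},
  {"dx":0,"dy":-2,"dz":-32,"rx":0,"ry":0,"rz":0},
])

```text
clock: 3.08
tcp_pos: [0.6091, 0.1713, 0.0752]
orientation: [0.034, -3.141, 0.0]
contact_force: [0.1, -0.6, -0.9]
grip_width: 0.0598
gripper_force: 0.0
```

Call:
send_rows([
  {"dx":0,"dy":0,"dz":0,"rx":0,"ry":0,"rz":0},
  {"dx":0,"dy":0,"dz":0,"rx":0,"ry":0,"rz":0},
  {"dx":0,"dy":0,"dz":0,"rx":0,"ry":0,"rz":0},
  {"dx":0,"dy":0,"dz":0,"rx":0,"ry":0,"rz":0},
  {"dx":0,"dy":0,"dz":0,"rx":0,"ry":0,"rz":0},
], jaw=0, newtons=50)

```text
clock: 3.5
tcp_pos: [0.6095, 0.1712, 0.0757]
orientation: [-0.034, 3.141, 0.0]
contact_force: [0.5, -0.7, 1.8]
grip_width: 0.0131
gripper_force: 50.0
```

Call:
send_rows([
  {"dx":0,"dy":0,"dz":0,"rx":0,"ry":0,"rz":0},
  {"dx":0,"dy":0,"dz":0,"rx":0,"ry":0,"rz":0},
  {"dx":0,"dy":0,"dz":0,"rx":0,"ry":0,"rz":0},
  {"dx":0,"dy":0,"dz":0,"rx":0,"ry":0,"rz":0},
  {"dx":0,"dy":0,"dz":0,"rx":0,"ry":0,"rz":0},
])

```text
clock: 3.92
tcp_pos: [0.6095, 0.1712, 0.0757]
orientation: [-0.034, 3.141, 0.0]
contact_force: [-1.7, -0.6, 5.2]
grip_width: 0.0133
gripper_force: 50.5
```

Call:
send_rows([
  {"dx":0,"dy":0,"dz":15,"rx":0,"ry":0,"rz":0},
  {"dx":0,"dy":0,"dz":35,"rx":0,"ry":0,"rz":0},
  {"dx":0,"dy":0,"dz":60,"rx":0,"ry":0,"rz":0},
  {"dx":0,"dy":0,"dz":80,"rx":0,"ry":0,"rz":0},
  {"dx":0,"dy":0,"dz":90,"rx":0,"ry":0,"rz":0},
])

```text
clock: 4.33
tcp_pos: [0.6096, 0.1714, 0.1669]
orientation: [-0.034, 3.14, 0.001]
contact_force: [0.3, 0.5, -2.9]
grip_width: 0.0131
gripper_force: 49.4
```

Call:
send_rows([
  {"dx":-10,"dy":15,"dz":0,"rx":0,"ry":0,"rz":-3},
  {"dx":-24,"dy":34,"dz":0,"rx":0,"ry":0,"rz":-6},
  {"dx":-38,"dy":54,"dz":0,"rx":0,"ry":0,"rz":-9},
  {"dx":-50,"dy":72,"dz":0,"rx":0,"ry":0,"rz":-12},
  {"dx":-62,"dy":90,"dz":0,"rx":0,"ry":0,"rz":-15},
])

```text
clock: 4.75
tcp_pos: [0.5454, 0.2618, 0.1638]
orientation: [-0.379, -3.116, 0.002]
contact_force: [-0.1, 1.1, -3.7]
grip_width: 0.0129
gripper_force: 49.2
```

Call:
send_rows([
  {"dx":-14,"dy":20,"dz":0,"rx":0,"ry":0,"rz":-4},
  {"dx":-28,"dy":40,"dz":0,"rx":0,"ry":0,"rz":-8},
  {"dx":-43,"dy":60,"dz":0,"rx":0,"ry":0,"rz":-11},
  {"dx":-55,"dy":78,"dz":0,"rx":0,"ry":0,"rz":-13.7},
  {"dx":-55,"dy":78,"dz":0,"rx":0,"ry":0,"rz":-13.7},
])

```text
clock: 5.17
tcp_pos: [0.4873, 0.3446, 0.1636]
orientation: [-0.736, -3.05, -0.0]
contact_force: [-0.9, 0.4, -3.5]
grip_width: 0.0133
gripper_force: 49.2
```

Call:
send_rows([
  {"dx":0,"dy":0,"dz":0,"rx":0,"ry":0,"rz":0},
  {"dx":0,"dy":0,"dz":0,"rx":0,"ry":0,"rz":0},
  {"dx":0,"dy":0,"dz":0,"rx":0,"ry":0,"rz":0},
])

```text
clock: 5.42
tcp_pos: [0.4926, 0.3377, 0.1647]
orientation: [-0.748, -3.051, 0.002]
contact_force: [-0.3, 0.1, -3.5]
grip_width: 0.0131
gripper_force: 49.2
```

```bash
python3 - <<'E'
from bench import r
from h import *
f=r.grab_frame("wrist");pickle.dump(f,open("w3.pkl","wb"));g=r.grab_frame("side");pickle.dump(g,open("s3.pkl","wb"))
s=r.get_obs();M=R.from_rotvec(s["orientation"]).as_matrix();print(s["clock"],s["tcp_pos"],M.round(3),s["gripper_force"],s["grip_width"],s["contact_force"])
c=cloud(f);h=cv2.cvtColor(f["frame"],cv2.COLOR_BGR2HSV)
m=(h[...,0]>40)&(h[...,0]<85)&(h[...,1]>100)&(f["z_map"]>0);q=c[m];lidz=np.median(q[:,2]);print("lid z",lidz,len(q))
lid=q[abs(q[:,2]-lidz)<.006];L=(lid-s["tcp_pos"])@M  # tool frame
print("lid in tool frame",np.percentile(L,[1,99],axis=0).round(4))
e=cv2.resize(g["frame"][170:305,225:375],None,fx=4,fy=4,interpolation=2)
cv2.imwrite("pics/w3.png",np.hstack([cv2.resize(f["frame"],(0,0),fx=.5,fy=.5),cv2.resize(e,(320,240))]))
E
```

```text
5.5167 [0.49281786 0.33792179 0.16504783] [[-0.887  0.463 -0.   ]
 [ 0.463  0.887 -0.001]
 [-0.    -0.001 -1.   ]] 49.24148976802826 0.013277065833209463 [ 0.37101253  0.05517943 -2.81941239]
lid z 0.14796689452213146 21828
lid in tool frame [[-0.0187 -0.0413  0.0158]
 [ 0.0387  0.042   0.0202]]
```

View pics/w3.png

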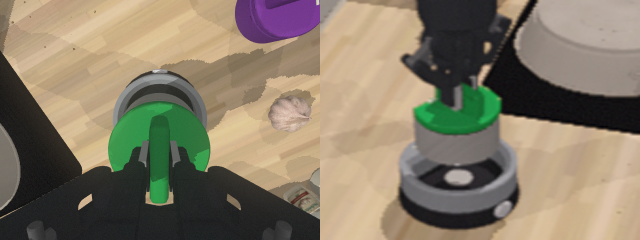

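The cup hangs level and is lined up above the well: in the left panel the button is visible behind the lid at (160,72), and the side crop agrees. Small trim, then lower.

Call:
send_rows([
  {"dx":-1,"dy":1.5,"dz":-10,"rx":0,"ry":0,"rz":0},
  {"dx":-1,"dy":1.5,"dz":-20,"rx":0,"ry":0,"rz":0},
  {"dx":-1,"dy":1.5,"dz":-27,"rx":0,"ry":0,"rz":0},
  {"dx":-1,"dy":1.5,"dz":-33,"rx":0,"ry":0,"rz":0},
  {"dx":-1,"dy":1.5,"dz":-36,"rx":0,"ry":0,"rz":0},
])

```text
clock: 5.93
tcp_pos: [0.4905, 0.3402, 0.1276]
orientation: [-0.745, -3.051, 0.003]
contact_force: [-0.1, 0.4, -3.3]
grip_width: 0.0133
gripper_force: 49.2
```

Call:
send_rows([
  {"dx":0,"dy":0,"dz":-3,"rx":0,"ry":0,"rz":0},
  {"dx":0,"dy":0,"dz":-6,"rx":0,"ry":0,"rz":0},
  {"dx":0,"dy":0,"dz":-9,"rx":0,"ry":0,"rz":0},
  {"dx":0,"dy":0,"dz":-12,"rx":0,"ry":0,"rz":0},
  {"dx":0,"dy":0,"dz":-14,"rx":0,"ry":0,"rz":0},
])

```text
clock: 6.35
tcp_pos: [0.4912, 0.3408, 0.1151]
orientation: [0.745, 3.052, 0.0]
contact_force: [-0.3, -1.1, -3.6]
grip_width: 0.0133
gripper_force: 49.2
```

Call:
send_rows([
  {"dx":0,"dy":0,"dz":-3,"rx":0,"ry":0,"rz":0},
  {"dx":0,"dy":0,"dz":-5,"rx":0,"ry":0,"rz":0},
  {"dx":0,"dy":0,"dz":-7,"rx":0,"ry":0,"rz":0},
  {"dx":0,"dy":0,"dz":-7,"rx":0,"ry":0,"rz":0},
])

```text
clock: 6.68
tcp_pos: [0.491, 0.3406, 0.1079]
orientation: [-0.746, -3.052, 0.001]
contact_force: [-0.2, -0.3, -4.1]
grip_width: 0.0136
gripper_force: 49.2
```

No contact with the rim, and about 2 mm above the floor. Lower the last bit and release.

Call:
send_rows([
  {"dx":0,"dy":0,"dz":-1,"rx":0,"ry":0,"rz":0},
  {"dx":0,"dy":0,"dz":-2,"rx":0,"ry":0,"rz":0},
  {"dx":0,"dy":0,"dz":-2,"rx":0,"ry":0,"rz":0},
])

```text
clock: 6.93
tcp_pos: [0.4912, 0.3407, 0.1062]
orientation: [-0.746, -3.052, 0.0]
contact_force: [-0.3, 0.2, -3.9]
grip_width: 0.0131
gripper_force: 49.2
```

Call:
send_rows([
  {"dx":0,"dy":0,"dz":0,"rx":0,"ry":0,"rz":0},
  {"dx":0,"dy":0,"dz":0,"rx":0,"ry":0,"rz":0},
  {"dx":0,"dy":0,"dz":0,"rx":0,"ry":0,"rz":0},
  {"dx":0,"dy":0,"dz":0,"rx":0,"ry":0,"rz":0},
  {"dx":0,"dy":0,"dz":0,"rx":0,"ry":0,"rz":0},
], jaw=50)

```text
clock: 7.35
tcp_pos: [0.4914, 0.3409, 0.1067]
orientation: [0.745, 3.051, 0.001]
contact_force: [0.3, 0.2, -0.6]
grip_width: 0.05
gripper_force: 0.0
```

Call:
send_rows([
  {"dx":0,"dy":0,"dz":15,"rx":0,"ry":0,"rz":0},
  {"dx":0,"dy":0,"dz":40,"rx":0,"ry":0,"rz":0},
  {"dx":0,"dy":0,"dz":70,"rx":0,"ry":0,"rz":0},
  {"dx":0,"dy":0,"dz":100,"rx":0,"ry":0,"rz":0},
  {"dx":0,"dy":0,"dz":120,"rx":0,"ry":0,"rz":0},
])

```text
clock: 7.77
tcp_pos: [0.4921, 0.3411, 0.2294]
orientation: [0.746, 3.05, 0.004]
contact_force: [0.7, 0.8, -0.2]
grip_width: 0.0496
gripper_force: 0.0
```

Call:
send_rows([
  {"dx":0,"dy":0,"dz":0,"rx":0,"ry":0,"rz":0},
  {"dx":0,"dy":0,"dz":0,"rx":0,"ry":0,"rz":0},
  {"dx":0,"dy":0,"dz":0,"rx":0,"ry":0,"rz":0},
])

```text
clock: 8.02
tcp_pos: [0.4907, 0.3405, 0.2256]
orientation: [-0.745, -3.051, 0.001]
contact_force: [-0.9, -0.2, 0.4]
grip_width: 0.0502
gripper_force: 0.0
```

```bash
python3 - <<'E'
from bench import r
from h import *
f=r.grab_frame("wrist");g=r.grab_frame("side")
c=cloud(f);h=cv2.cvtColor(f["frame"],cv2.COLOR_BGR2HSV)
m=(h[...,0]>40)&(h[...,0]<85)&(h[...,1]>100)&(f["z_map"]>0);q=c[m]
lid=q[q[:,2]<.1];top=q[q[:,2]>.112]
print(np.median(lid[:,2]),np.percentile(top[:,2],[50,98]),cv2.minAreaRect((lid[:,:2]*1000).astype(np.float32)),cv2.minAreaRect((top[:,:2]*1000).astype(np.float32)))
A=np.c_[lid[:,:2],np.ones(len(lid))];A=A[abs(lid[:,2]-np.median(lid[:,2]))<.005];b=lid[abs(lid[:,2]-np.median(lid[:,2]))<.005,2]
print("tilt",np.linalg.lstsq(A,b,rcond=None)[0][:2], r.get_obs()["clock"])
cv2.imwrite("pics/w4.png",np.hstack([cv2.resize(f["frame"],(0,0),fx=.6,fy=.6),cv2.resize(g["frame"][190:310,225:345],(288,288))]))
E
```

```text
0.08861818832129248 [0.12017406 0.12183481] ((421.2681579589844, 159.10836791992188), (227.27633666992188, 446.7919006347656), 0.16781799495220184) ((490.5412292480469, 340.4816589355469), (97.40376281738281, 57.15423583984375), 40.899906158447266)
tilt [ 0.00146509 -0.00201617] 8.1167
```

View pics/w4.png

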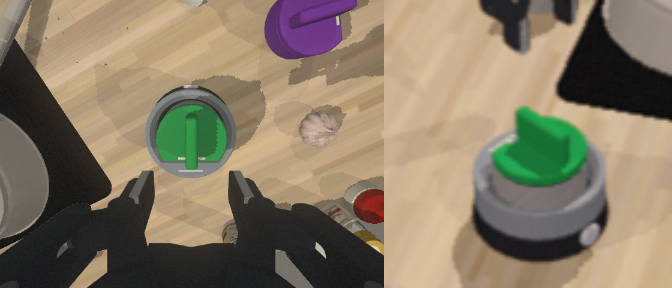

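The cup sits in the well at (190,132) with its lid at 89 mm (90 expected) and no tilt. The white lines are parallel at (190,158) and (190,170), and the gripper is clear.

```bash
python3 -c "
from bench import r
print(r.hand_in())"
```

```text
the job is handed in; nothing more can be done
None
```

The green-lidded cup is released in the grinder's well, upright and fully home with its flat lined up with the well's, the orange cup was left untouched, and the job is handed in at about 8 s on the clock (no verdict was returned).

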